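# Right the tipped sample bottles on the shaker and clamp the row

### The arm

A 6-joint arm with a two-finger parallel gripper is mounted at the origin on the work surface. World frame = base frame: x ahead of the robot, y to its left, z up, the work surface at z = 0. Lengths are in m, angles in rad, forces in N, time in s.
With the tool pointing down it reaches from about 0.275 to 1 m from the base axis. Payload 8.4 kg.
Tool frame: the origin (TCP) lies on the centre line of the jaws, within the pads' length; the fingertips stand 17 mm ahead of it and the grasp point (between the pads) lies 2 mm behind it (bot.tcp_to_tips is the y of the fingertips in the tool frame, in m); y points along the fingers, z is the direction in which the jaws open and shut, and the axes are right-handed (so a half turn about y gives the same grasp; the last joint's range is limited). The gripper opens to 85 mm and grips with 20 to 120 N. Pads are 22 mm wide; open, the fingers measure 114 mm over their backs; the gripper's body (76 mm by 85 mm) begins 54 mm behind the grasp point. The pads swing forward as they close: fully open they stand 13 mm farther back than shut.
Start: joints at [-1.215, 0.353, 1.633, -0, 1.155, -0.002], TCP at [0.219, -0.585, 0.248] pointing down, gripper open.
Joint ranges: [-2.63, 2.63], [-0.92, 2.1], [0.06, 2.66], [-1.3, 4.44], [0, 2.69], [-3.02, 3.02]. Speed limits (rad/s): [2.22, 2.22, 2.79, 3.14, 3.14, 3.14].

### API

Orientations are given as a unit quaternion [x, y, z, w].
In Python, from workcell import bot, hand, kinematics, get_obs, vision, hand_in gives the robot as it stands. The module is installed in compiled form; this text tells all that it offers. Calls block until the motion is done:
- bot.reach(position, orientation): joint-space move of the TCP to a pose.
- bot.servo_line(position, ori=None, velocity=0.15): straight line of the TCP; ori=None keeps the orientation; velocity is the mean speed in m/s.
- bot.goto_joints(angles): joint-space move.
- hand.move_gripper(opening, strength=None): finger opening in m; strength is the grip in N (None keeps the last); returns when the fingers have stopped.
- bot.dwell(seconds).
- kinematics.solve_ik(position, orientation): joint angles nearest the present ones, or None.
- get_obs(): the state.
- vision.read_camera(name): name is "scene" or "top" or "wrist"; returns a dict with "frame" (384x512x3 uint8, red, green, blue), "intrinsics" (3x3 intrinsics, pixels), "view" (4x4, takes a point from world to camera coordinates). Camera axes: x right, y down, z forward; pixel columns grow to the right and rows downward; lengths in m; the calibration is good to about 2 mm. A picture is of the moment at which its call begins. There is no depth.
A pose or a line that the arm cannot do raises bot.IKError and nothing moves.
- hand_in(): hands the job in, once; it reports no verdict.
The state is a dict: "time_s": time; "joint_pos": joint angles; "joint_vel": joint speeds; "joint_efforts": joint torques, N m; "position": TCP position; "orientation": TCP orientation; "wrist_force": force on the tool from outside, world axes, zero at the start; "ft_torque": the same for the moment, N m; "gripper_width": finger opening in m.
Only numpy, scipy, OpenCV 4.12 (cv2) and the standard library are available. Lean on these libraries where they do the work, as an engineer would, in place of code of your own. Each camera call takes 0.05 s, during which the arm holds its last target.

### The job

Two of the four sample bottles on the shaker platform have tipped over. Stand both back up in their gaps in the row, setting them down rather than dropping them and leaving the two bottles that still stand in their places. Then slide the clamp bar snug up against the row, so that all four bottles are held upright between it and the fixed bar, and leave the other things on the bench alone.

Things in the scene. Friction and masses are not known exactly. Their poses are not given: they have to be found in the camera images.
- shaker: orbital shaker, stopped, fixed: cream housing, 410 x 290 mm platform with a grey rubber mat, its top at z = 100 mm. Origin: centre of its footprint at bench height; x points away from the robot along the lane, y to the robot's left across the lane, z up. The row's four places are at x = about -132, -44, 44 and 132 mm; the two tipped bottles may be in any of them.
- fixed_bar (a point): middle of the fixed stop bar on the lane's left side, on its axis: rubber-sleeved, 16 mm thick, along the shaker's x at y = 70 mm, axis 35 mm above the mat. Steel end rails (12 mm square, axis also 35 mm above the mat) run along y at x = +-196 mm and close the lane's ends.
- lane (a point): point on the mat where the axis of a bottle touching the fixed bar stands, at the middle of the lane's length (shaker x = 0, y = 37, z = 100 mm); axes as the shaker's.
- clamp_bar (a joint): position of the sliding clamp bar, m: 0 fully back to the robot's right, growing as it slides along the shaker's y to the fixed bar; bar axis at shaker y = value - 0.120. It meets bottles that touch the fixed bar at 0.124; travel ends at 0.135. About 2.5 N of friction; stays parallel, and stays where it is left.
- bar_mid (a point): middle of the clamp bar, on its axis, 35 mm above the mat; axes as the shaker's. Black rubber sleeve 16 mm thick, 364 mm long along x, a carriage and 24 mm knob at each end (top 30 mm above the axis). When it meets the row, the bottles rise 65 mm above its axis right behind it (their sides 8 mm past the axis), so the hand needs room there.
- tipped_1: 125 ml sample bottle, plain white plastic, full, about 0.14 kg: body 50 mm across, straight to 66 mm, shoulder to 81 mm, cap 39 mm across; 100 mm tall. Origin: centre of its base; z runs from base to cap. Tipped over: lies on its side on the mat across the lane, cap to the clamp bar (the robot's right) within 0.12 rad, its axis 25 mm above the mat.
- tipped_2: 125 ml sample bottle, plain white plastic, full, about 0.14 kg: body 50 mm across, straight to 66 mm, shoulder to 81 mm, cap 39 mm across; 100 mm tall. Origin: centre of its base; z runs from base to cap. Tipped over: lies on its side on the mat across the lane, cap to the clamp bar (the robot's right) within 0.12 rad, its axis 25 mm above the mat.
- standing_1: 125 ml sample bottle, plain white plastic, full, about 0.14 kg: body 50 mm across, straight to 66 mm, shoulder to 81 mm, cap 39 mm across; 100 mm tall. Origin: centre of its base; z runs from base to cap. Stands in the row, 3 to 7 mm short of touching the fixed bar; to be left standing there.
- standing_2: 125 ml sample bottle, plain white plastic, full, about 0.14 kg: body 50 mm across, straight to 66 mm, shoulder to 81 mm, cap 39 mm across; 100 mm tall. Origin: centre of its base; z runs from base to cap. Stands in the row, 3 to 7 mm short of touching the fixed bar; to be left standing there.
- beaker: empty glass beaker on the bench, 76 mm across and 100 mm tall; origin at the centre of its foot. Not part of the job.
- wash_bottle: white wash bottle with a bent spout on the bench, 66 mm across and 189 mm tall; origin at the centre of its foot. Not part of the job.
- tip_box: closed pipette-tip box on the bench, 87 x 124 x 75 mm; origin at the centre of its underside. Not part of the job.
There are look-alikes about, which are no part of the job. What is shaped like the standing_1 but black or pink is not meant.

How it is judged:
By the outcome, as a careful person would: the job done as asked, in the order asked, and still so for the second after the job is handed in, with the robot touching nothing.
It also fails if it takes over 72 s, if anything falls off the work surface, if the arm or the gripper's body presses on something with over 40 N, if the wrist force passes 120 N, or if a joint passes its speed limit or range.

## Working session

There is one attempt and no reset: what is moved stays moved. The work goes in short steps, each a Python script; the robot and the scene stay as the last script left them, time stands still between calls to the robot, and variables do not carry over. Pictures are saved under pics/ and viewed, and the job is handed in when it is done.

```bash
mkdir -p pics; ls
python3 - <<'E'
from workcell import bot, hand, kinematics, get_obs, vision
import cv2, numpy as np
for n in ("scene","top","wrist"):
    d=vision.read_camera(n)
    cv2.imwrite(f"pics/{n}0.png",cv2.cvtColor(d["frame"],cv2.COLOR_RGB2BGR))
    print(n,d["intrinsics"].tolist(),np.round(d["view"],4).tolist())
o=get_obs();print(o["time_s"],o["orientation"],bot.tcp_to_tips,o["gripper_width"])
E
```

```text
pics
scene [[415.2586891918662, 0.0, 251.398937144376], [0.0, 415.2586891918662, 195.50034684881865], [0.0, 0.0, 1.0]] [[-0.8412, 0.5406, -0.0099, 0.4954], [0.4759, 0.7317, -0.4879, -0.223], [-0.2565, -0.4151, -0.8729, 1.6609], [0.0, 0.0, 0.0, 1.0]]
top [[471.4031080006429, 0.0, 262.06985711802014], [0.0, 471.4031080006429, 196.09895474531731], [0.0, 0.0, 1.0]] [[-0.0277, -0.9996, -0.006, 0.0108], [-0.997, 0.0281, -0.0715, 0.5841], [0.0717, 0.004, -0.9974, 1.6152], [0.0, 0.0, 0.0, 1.0]]
wrist [[298.97926390565704, 0.0, 250.42334495898095], [0.0, 298.97926390565704, 187.41248170154455], [0.0, 0.0, 1.0]] [[0.3518, -0.9361, -0.0021, -0.625], [-0.8846, -0.3332, 0.3262, -0.0443], [-0.306, -0.1129, -0.9453, 0.3814], [0.0, 0.0, 0.0, 1.0]]
0.15 [-0.12589177  0.69619347 -0.69544779  0.12577078] 0.017 0.0855704559848591
```

View pics/scene0.png

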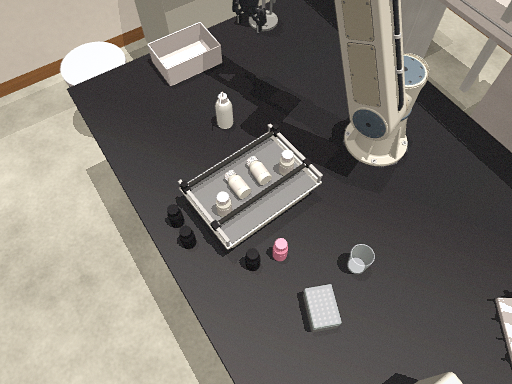

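View pics/top0.png

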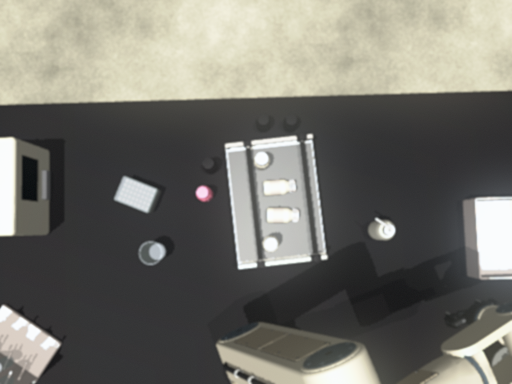

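Run:
```python
import cv2
a=cv2.imread('pics/top0.png')[120:280,210:345]; cv2.imwrite('pics/top0c.png',cv2.resize(a,None,fx=3.7,fy=3.7,interpolation=cv2.INTER_CUBIC))
a=cv2.imread('pics/scene0.png')[115:275,160:335]; cv2.imwrite('pics/scene0c.png',cv2.resize(a,None,fx=3.7,fy=3.7,interpolation=cv2.INTER_CUBIC))
```

```text
(no output)
```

View pics/top0c.png

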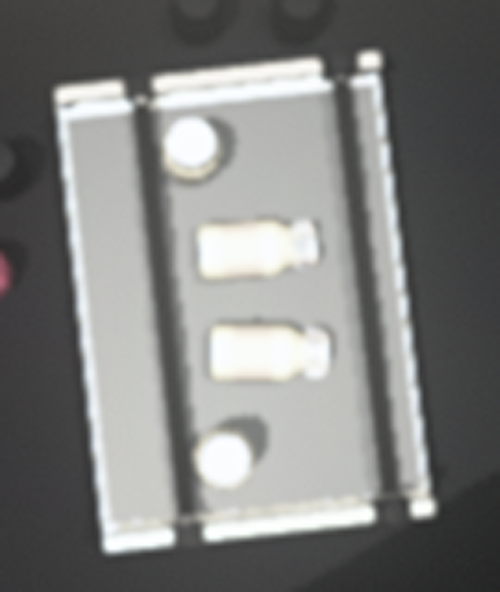

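View pics/scene0c.png

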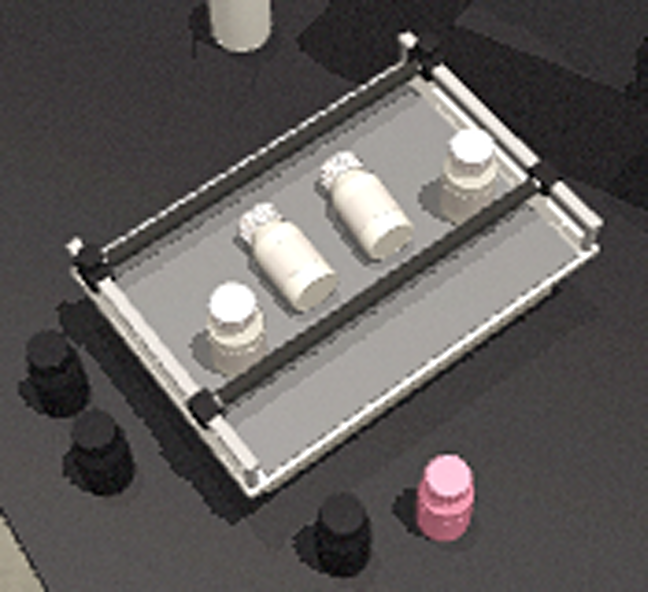

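```bash
cat > h.py <<'E'
from workcell import bot, hand, kinematics, get_obs, vision, hand_in
import cv2, numpy as np
from scipy.spatial.transform import Rotation as R
def ray(d,u,v,z):
    K=d["intrinsics"];V=np.array(d["view"]);Rm=V[:3,:3];t=V[:3,3];c=-Rm.T@t
    r=Rm.T@np.linalg.solve(K,[u,v,1.]);return c+r*(z-c[2])/r[2]
def proj(d,p):
    q=np.array(d["view"])[:3]@np.append(p,1);q=np.array(d["intrinsics"])@q;return q[:2]/q[2]
def pic(n,f):
    d=vision.read_camera(n);cv2.imwrite("pics/"+f,cv2.cvtColor(d["frame"],cv2.COLOR_RGB2BGR));return d
E
python3 - <<'E'
from h import *
d=vision.read_camera("top")
def c(u,v):return 210+u/3.7-.4,120+v/3.7-.4
for n,u,v,z in [("fixfar",145,100,.135),("fixnear",188,520,.135),("clfar",342,80,.135),("clnear",390,500,.135),("t1base",200,248,.125),("t1cap",318,242,.125),("t2base",212,352,.125),("t2cap",329,350,.125),("sfarcap",191,143,.2),("snearcap",223,460,.2),("cornTL",60,105,.1),("BL",105,540,.1)]:
    print(n,np.round(ray(d,*c(u,v),z),3))
print("wash",ray(d,381,230,.1))
o=get_obs();Rt=R.from_quat(o["orientation"]).as_matrix();print(np.round(Rt,2))
w=vision.read_camera("wrist");V=w["view"];C=-V[:3,:3].T@V[:3,3]
print("cam in tool",Rt.T@(C-o["position"]), "fwd",Rt.T@V[2,:3],"right",Rt.T@V[0,:3])
E
```

```text
fixfar [0.739 0.033 0.135]
fixnear [0.371 0.005 0.135]
clfar [ 0.751 -0.141  0.135]
clnear [ 0.383 -0.17   0.135]
t1base [ 0.607 -0.012  0.125]
t1cap [ 0.61  -0.116  0.125]
t2base [ 0.516 -0.02   0.125]
t2cap [ 0.515 -0.122  0.125]
sfarcap [ 0.689 -0.007  0.2  ]
snearcap [ 0.424 -0.026  0.2  ]
cornTL [0.742 0.11  0.1  ]
BL [0.353 0.079 0.1  ]
wash [ 0.45609383 -0.39273345  0.1       ]
[[-0.94 -0.    0.35]
 [-0.35  0.   -0.94]
 [ 0.   -1.   -0.  ]]
cam in tool [-0.08353952 -0.1260809   0.00089436] fwd [ 3.26156445e-01  9.45315784e-01 -2.02678207e-04] right [-1.64401870e-03  7.81627873e-04  9.99998343e-01]
```

```bash
cat >> h.py <<'E'
YAW=0.076; C0=np.array([.560,-.051,0])
def SR(): return R.from_euler('z',YAW).as_matrix()
def ori(a,s=-1,yaw=None):
    # a: rotation of the tool about shaker +x from pointing down; a>0 -> fingertips lean to +y. s=sign of jaw z along shaker x
    y=np.array([0,np.sin(a),-np.cos(a)]);z=np.array([s,0,0.]);x=np.cross(y,z)
    S=R.from_euler('z',YAW if yaw is None else yaw).as_matrix()
    return R.from_matrix(S@np.column_stack([x,y,z])).as_quat()
def W(p): return C0+SR()@np.array(p,float)
def S(p): return SR().T@(np.array(p)-C0)
E
python3 - <<'E'
from h import *
print(get_obs()["joint_pos"])
for s in (-1,1):
  for n,p,a in [("view",(0,-.06,.38),0)]+[(f"{k}{x}",(x,y,z),np.radians(a)) for x in (-.044,.044) for k,y,z,a in (("pick",-.02,.127,25),("lift",0,.2,25),("mid",0,.25,-20),("place",.033,.15,-65))]+[("push0",(0,-.14,.13),np.radians(40)),("push1",(0,0,.13),np.radians(40))]:
    q=kinematics.solve_ik(W(p),ori(a,s)); print(s,n,None if q is None else np.round(q,2))
E
```

```text
[-1.21540693e+00  3.53299896e-01  1.63376580e+00 -1.89817196e-05
  1.15520879e+00 -2.43746461e-03]
-1 view [-0.2   0.18  1.58 -0.    1.39  2.87]
-1 pick-0.044 [-0.38  0.46  1.87  0.45  1.06  2.41]
-1 lift-0.044 [-0.35  0.34  1.84  0.43  1.18  2.5 ]
-1 mid-0.044 [ 0.11  0.2   1.89 -0.39  1.1  -2.92]
-1 place-0.044 [ 0.5   0.67  1.92 -0.99  1.41 -2.07]
-1 pick0.044 [-0.32  0.56  1.69  0.45  1.12  2.5 ]
-1 lift0.044 [-0.29  0.46  1.66  0.43  1.22  2.58]
-1 mid0.044 [ 0.1   0.33  1.71 -0.39  1.14 -2.95]
-1 place0.044 [ 0.45  0.74  1.73 -1.02  1.44 -2.19]
-1 push0 [-0.6   0.69  1.56  0.53  1.41  2.24]
-1 push1 [-0.43  0.59  1.75  0.63  1.26  2.3 ]
1 view [-0.2   0.18  1.58 -0.    1.39 -0.27]
1 pick-0.044 [-0.38  0.46  1.87  0.45  1.06 -0.73]
1 lift-0.044 [-0.35  0.34  1.84  0.43  1.18 -0.64]
1 mid-0.044 [ 0.11  0.2   1.89 -0.39  1.1   0.22]
1 place-0.044 [ 0.5   0.67  1.92 -0.99  1.41  1.07]
1 pick0.044 [-0.32  0.56  1.69  0.45  1.12 -0.64]
1 lift0.044 [-0.29  0.46  1.66  0.43  1.22 -0.56]
1 mid0.044 [ 0.1   0.33  1.71 -0.39  1.14  0.2 ]
1 place0.044 [ 0.45  0.74  1.73 -1.02  1.44  0.95]
1 push0 [-0.6   0.69  1.56  0.53  1.41 -0.9 ]
1 push1 [-0.43  0.59  1.75  0.63  1.26 -0.85]
```

Run:
```python
from h import *
bot.reach(W((0,.045,.40)),ori(0,1))
d=pic("wrist","w1.png");np.savez("w1.npz",**d)
print(get_obs()["time_s"],get_obs()["position"])
```

```text
2.7417 [ 0.5565564  -0.00688548  0.39974301]
```

View pics/w1.png

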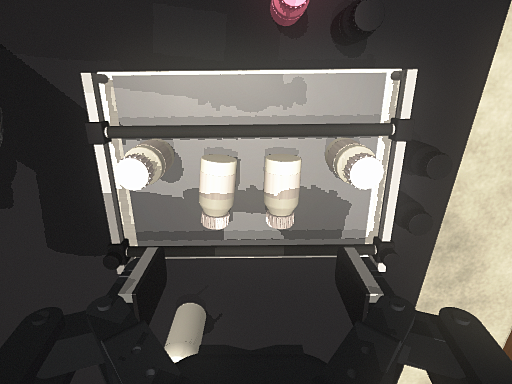

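Run:
```python
import cv2,numpy as np
from h import *
im=cv2.imread('pics/w1.png');d=dict(np.load('w1.npz'))
g=cv2.cvtColor(im,cv2.COLOR_BGR2GRAY)
cv2.imwrite('pics/w1c.png',cv2.resize(im[140:265,100:400],None,fx=2.6,fy=2.6,interpolation=cv2.INTER_CUBIC))
def band(u,v0,v1,th=70):
    c=g[v0:v1,u]; k=np.where(c<th)[0]; return v0+k.min(),v0+k.max()
P=[]
for u in (130,150,190,250,310,350,380):
    a=band(u,112,148); b=band(u,238,262); m=(a[0]+a[1])/2; p=S(ray(d,u,m,.135)); q=S(ray(d,u,(b[0]+b[1])/2,.135)); print(u,a,b,p[:2].round(4),q[:2].round(4))
for u in (217,282):
    print(g[150:235:2,u])
    print(g[175,u-26:u+27]); print(g[195,u-26:u+27])
```

```text
130 (np.int64(126), np.int64(137)) (np.int64(246), np.int64(261)) [-0.1568  0.0695] [-0.1806 -0.112 ]
150 (np.int64(126), np.int64(137)) (np.int64(246), np.int64(261)) [-0.1308  0.0695] [-0.1506 -0.112 ]
190 (np.int64(125), np.int64(137)) (np.int64(246), np.int64(261)) [-0.0788  0.0702] [-0.0908 -0.1119]
250 (np.int64(125), np.int64(136)) (np.int64(245), np.int64(261)) [-0.0009  0.0709] [-0.0009 -0.111 ]
310 (np.int64(124), np.int64(135)) (np.int64(245), np.int64(261)) [0.0768 0.0722] [ 0.0888 -0.111 ]
350 (np.int64(124), np.int64(135)) (np.int64(244), np.int64(261)) [0.1287 0.0722] [ 0.1486 -0.1101]
380 (np.int64(124), np.int64(134)) (np.int64(239), np.int64(261)) [0.1675 0.0729] [ 0.1928 -0.1058]
[151 152 148 151 153 156 189 255 253 253 253 253 253 253 253 253 253 253
 253 253 253 255 203 204 204 222 222 222 222 219 198 202 203 178 255 223
 229 247 251 255  86  83  83]
[166 167 167 167 168 167 168 166 155 207 228 236 244 248 246 248 252 252
 253 253 253 242 242 254 253 253 254 254 254 254 254 254 254 253 254 254
 253 236 224 238 202 192 197 171 139 110 118 116 114 181 173 170 171]
[110 108 110 110 110 109 109 108 145 164 159 169 176 171 175 186 190 193
 205 206 196 195 198 204 209 207 203 207 204 196 195 196 192 190 183 182
 173 171 172 166 162 148 137 114 114 116 117 118 118 115 117 117 117]
[150 150 151 152 158 153 255 253 253 253 253 253 254 252 252 252 252 252
 252 253 255 200 202 202 203 227 227 226 227 221 202 204 207 125 191 202
 186 172 215 228  77  83  84]
[171 172 172 171 172 172 173 172 135 180 205 221 231 234 243 247 246 246
 250 252 252 252 253 253 240 242 253 253 253 253 253 253 253 252 237 252
 250 248 243 241 231 230 221 199 152 168 167 167 167 167 167 168 167]
[116 115 117 116 116 116 115 115 144 146 153 154 161 167 174 173 168 187
 255 255 255 196 201 197 196 194 201 208 208 203 207 205 197 198 197 195
 189 186 177 172 171 168 153 106 112 113 113 114 113 112 112 113 112]
```

View pics/w1c.png

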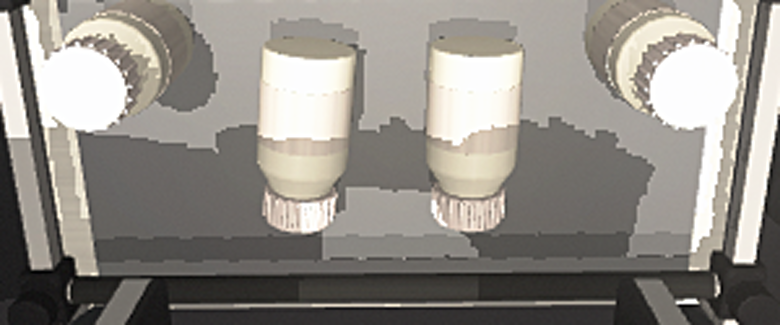

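```bash
sed -i 's/^YAW=.*/YAW=0.086; C0=np.array([.560,-.050,0])/' h.py
python3 - <<'E'
from h import *
d=dict(np.load('w1.npz'))
def p(n,u,v,z): print(n,S(ray(d,u,v,z))[:2].round(4))
c=lambda u,v:(100+u/2.6-.3,140+v/2.6-.3)
p("carL",96,131,.135);p("carR",401,131,.135)
p("fixL",130,131.5,.135);p("fixR",380,129,.135)
for n,ub,ut,uc,l1,r1,l2,r2 in (("A",308,308,300,199.5,236,198.8,234.5),("B",475,475,468,264.5,300,264,299)):
    p(n+"base bot",*c(ub,38),.1);p(n+"base top",*c(ub,58),.15);p(n+"cap end",*c(uc,231),.1445)
    p(n+" r175",(l1+r1)/2,175,.125);p(n+" r195",(l2+r2)/2,195,.125)
    p(n+" l175",l1,175,.125);p(n+" r175",r1,175,.125)
    p(n+"cap c",*c(uc,210),.135)
p("stL cap",*c(85,87),.2);p("stR cap",*c(693,85),.2)
E
```

```text
carL [-0.2002  0.0711]
carR [0.1957 0.0674]
fixL [-0.1562  0.0701]
fixR [0.1681 0.0702]
Abase bot [-0.047   0.0309]
Abase top [-0.0418  0.032 ]
Acap end [-0.0511 -0.0661]
A r175 [-0.0461  0.0071]
A r195 [-0.049  -0.0227]
A l175 [-0.0716  0.0073]
A r175 [-0.0205  0.0068]
Acap c [-0.0518 -0.058 ]
Bbase bot [0.0462 0.03  ]
Bbase top [0.0412 0.0312]
Bcap end [ 0.0404 -0.067 ]
B r175 [0.0441 0.0062]
B r195 [ 0.0438 -0.0236]
B l175 [0.0193 0.0065]
B r175 [0.0689 0.006 ]
Bcap c [ 0.0411 -0.0589]
stL cap [-0.134   0.0325]
stR cap [0.1311 0.0309]
```

```bash
sed -i 's/^YAW=.*/YAW=0.086; C0=np.array([.5583,-.0501,0])/' h.py
cat >> h.py <<'E'
A=np.radians(33)
def tdir(a,yaw): return R.from_euler('z',yaw).as_matrix()@np.array([0,np.sin(a),-np.cos(a)])
def tcp(g,a,yaw,back=0.): return W(g)+tdir(a,yaw)*(.002-back)
def st(m):
    o=get_obs();print(m,"t",round(o["time_s"],2),"S",S(o["position"]).round(4),"F",np.round(o["wrist_force"],2),"w",round(o["gripper_width"],4))
def pick(g,dy):
    yw=YAW+dy;q=ori(A,1,yw)
    hand.move_gripper(.066,40)
    bot.reach(tcp(g,A,yw,.13),q); st("pre")
    bot.servo_line(tcp(g,A,yw,.0),q,.08); st("at")
    hand.move_gripper(.04,40); st("grip")
def lift_turn(g,xt,yt):
    yw=YAW
    bot.servo_line(tcp((g[0],g[1],.195),A,yw),ori(A,1,yw),.05); st("lift")
    B=A-np.pi/2
    n=4
    for i in range(1,n+1):
        f=i/n;a=A-f*np.pi/2
        bot.servo_line(tcp((g[0]+(xt-g[0])*f,g[1]+(yt-g[1])*f,.195+.012*f),a,yw),ori(a,1,yw),.02)
    st("turned")
E
python3 - <<'E'
from h import *
pick((-.0468,-.016,.127),-.07)
pic("wrist","w2.png");pic("scene","s2.png")
E
```

```text
pre t 3.95 S [-0.0511 -0.0855  0.2351] F [0.26 0.43 0.09] w 0.0658
at t 5.72 S [-0.0465 -0.0152  0.1256] F [-0.57  0.85 -0.25] w 0.0658
grip t 6.02 S [-0.0465 -0.0152  0.1258] F [-1.57 -2.4   6.24] w 0.0487
```

View pics/w2.png

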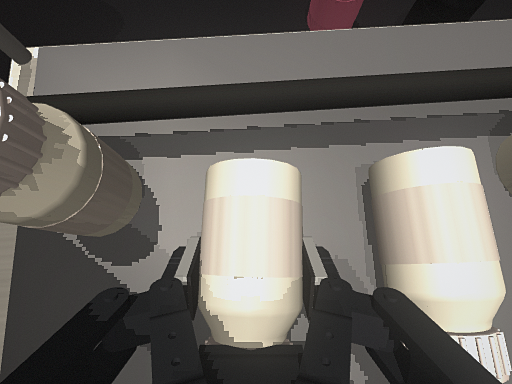

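View pics/s2.png

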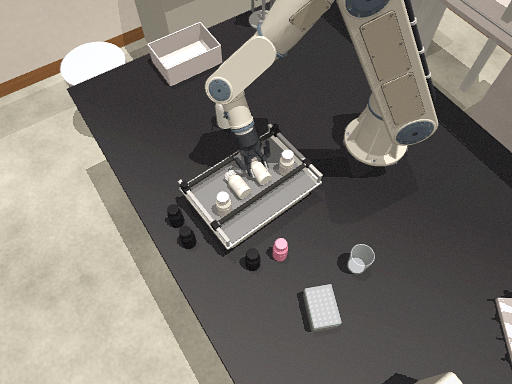

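The pads close at 49 mm on the near tipped bottle (col 250), well clear of both neighbours. I'll lift it and turn it upright.

Run:
```python
from h import *
g=(-.0468,-.016,.127)
lift_turn(g,-.044,.032)
pic("wrist","w3.png");pic("scene","s3.png")
a=cv2.imread('pics/s3.png')[80:275,130:345];cv2.imwrite('pics/s3c.png',cv2.resize(a,None,fx=2.8,fy=2.8))
```

```text
lift t 7.62 S [-0.047  -0.0148  0.193 ] F [-0.15 -0.12 -1.8 ] w 0.049
turned t 10.58 S [-0.0439  0.0299  0.206 ] F [-0.18 -0.47 -0.9 ] w 0.0486
```

View pics/s3c.png

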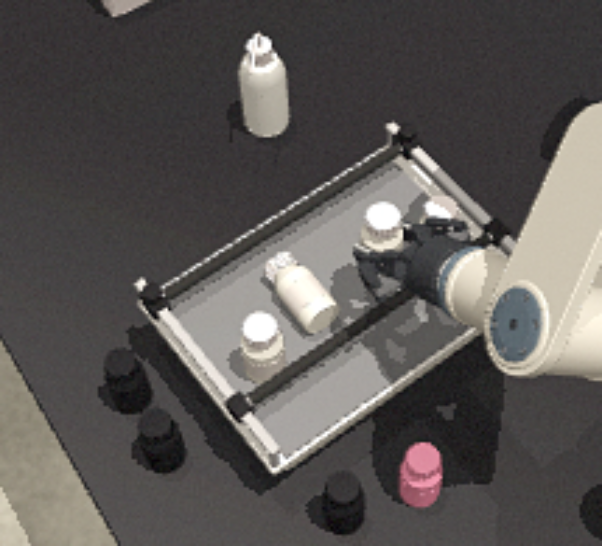

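View pics/w3.png

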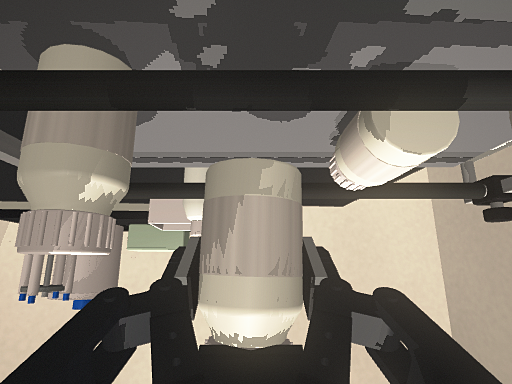

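```bash
cat >> h.py <<'E'
def place(xt,yt):
    B=A-np.pi/2;q=ori(B,1,YAW)
    bot.servo_line(tcp((xt,yt,.155),B,YAW),q,.04); bot.dwell(.2);st("low")
    f0=np.array(get_obs()["wrist_force"])[2]
    z=.155
    while z>.142:
        z-=.001
        bot.servo_line(tcp((xt,yt,z),B,YAW),q,.01)
        f=get_obs()["wrist_force"][2]-f0; print(round(z,4),round(f,2),end="; ")
        if f>2.5: break
    st("contact")
def release(xt,yt):
    B=A-np.pi/2;q=ori(B,1,YAW)
    z=S(get_obs()["position"])[2]+.002*np.sin(A)
    hand.move_gripper(.066,40);st("open")
    bot.servo_line(tcp((xt,yt,z),B,YAW,.12),q,.12);st("out")
E
python3 - <<'E'
from h import *
place(-.044,.032)
pic("scene","s4.png");pic("wrist","w4.png")
a=cv2.imread('pics/s4.png')[80:275,130:345];cv2.imwrite('pics/s4c.png',cv2.resize(a,None,fx=2.8,fy=2.8))
E
```

```text
low t 12.33 S [-0.0439  0.0303  0.1541] F [ 0.61  1.02 -1.26] w 0.0486
0.154 0.2; 0.153 -0.39; 0.152 -0.99; 0.151 -0.53; 0.15 1.12; 0.149 8.27; contact t 13.83 S [-0.0439  0.0301  0.149 ] F [-0.17  2.14  7.01] w 0.0486
```

View pics/s4c.png

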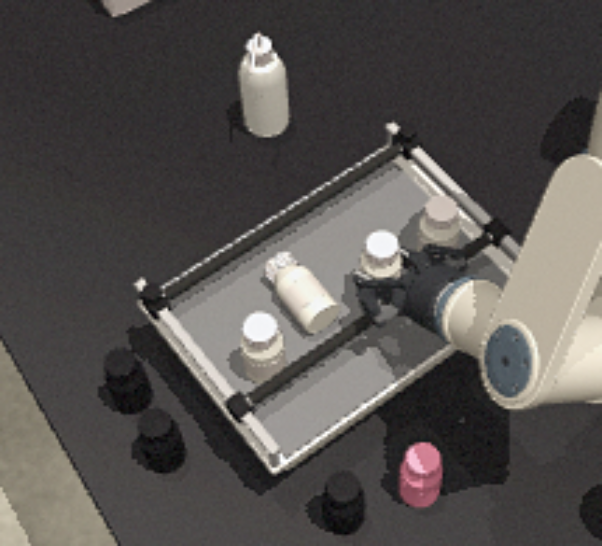

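View pics/w4.png

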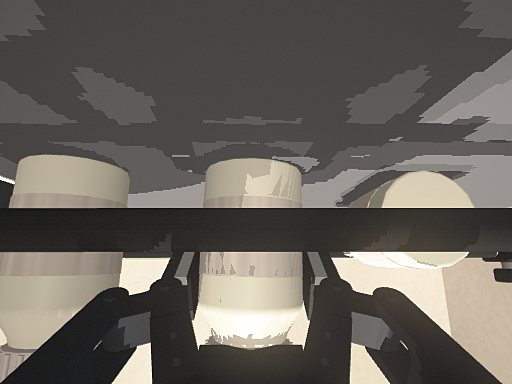

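Contact came 49 mm above the base, as expected, and the bottle is upright in its gap. I'll release it.

Run:
```python
from h import *
release(-.044,.032)
pic("scene","s5.png");d=pic("wrist","w5.png")
a=cv2.imread('pics/s5.png')[80:275,130:345];cv2.imwrite('pics/s5c.png',cv2.resize(a,None,fx=2.8,fy=2.8))
```

```text
open t 14.25 S [-0.044   0.0303  0.1478] F [0.54 0.54 0.45] w 0.0658
out t 15.41 S [-0.0443  0.1304  0.214 ] F [-0.01 -0.27  0.86] w 0.0655
```

View pics/s5c.png

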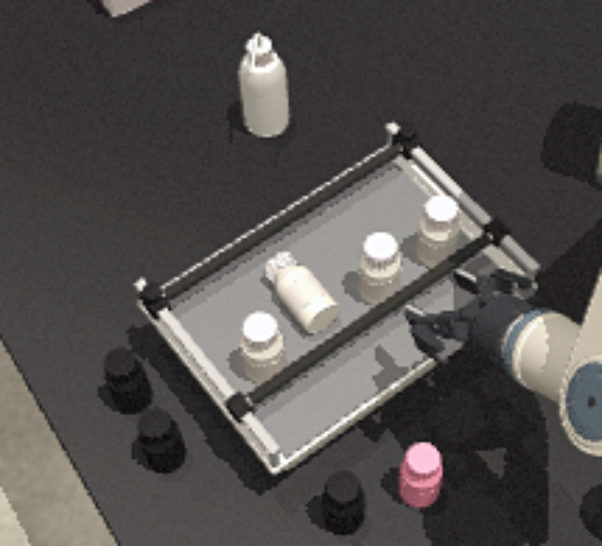

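View pics/w5.png

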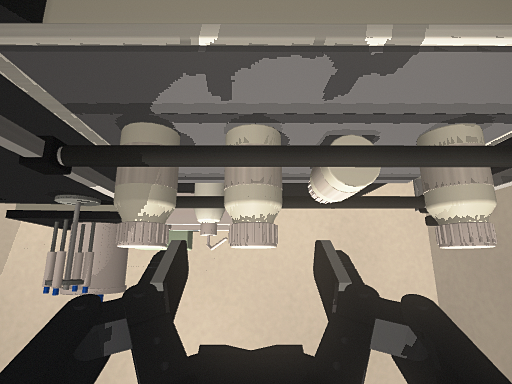

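Run:
```python
from h import *
B=A-np.pi/2
bot.servo_line(W((-.044,.14,.32)),ori(B,1,YAW),.15)
bot.reach(W((0,.045,.40)),ori(0,1))
d=pic("wrist","w6.png");np.savez("w6.npz",**d);st("v")
```

```text
v t 17.3 S [-0.001   0.0459  0.3976] F [ 0.18  0.29 -0.31] w 0.0662
```

View pics/w6.png

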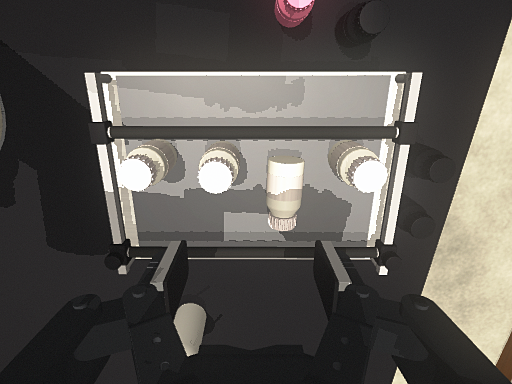

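Run:
```python
from h import *
d=dict(np.load('w6.npz'));g=cv2.cvtColor(d["frame"],cv2.COLOR_RGB2GRAY)
def ed(v,u0,u1):
    c=g[v,u0:u1].astype(float);s=np.abs(np.gradient(c));m=len(c)//2
    return u0+s[:m].argmax(),u0+m+s[m:].argmax()
for v in (170,177,197):
    l,r=ed(v,258,312);print(v,l,r,S(ray(d,l,v,.125))[:2].round(4),S(ray(d,r,v,.125))[:2].round(4),S(ray(d,(l+r)/2,v,.125))[:2].round(4))
u=285;print(g[148:170,u],g[220:240,283])
for v,z in((154,.1),(161.5,.15),(229.5,.1445)):print(S(ray(d,u,v,z))[:2].round(4))
for u in (137,217,370): print(S(ray(d,u,174,.2))[:2].round(4))
```

```text
170 268 303 [0.0219 0.0161] [0.0703 0.0162] [0.0461 0.0161]
177 268 302 [0.0221 0.006 ] [0.0695 0.006 ] [0.0458 0.006 ]
197 267 301 [ 0.0213 -0.0239] [ 0.0698 -0.0238] [ 0.0456 -0.0239]
[178 148 151 150 151 151 151 151 152 153 154 155 158 158 153 145 255 255
 254 253 253 253] [163 226 219 221 221 230 231 236 233 239 234  87  77  82  80  82 142 136
 137 138]
[0.0474 0.033 ]
[0.0421 0.0345]
[ 0.0465 -0.0655]
[-0.1304  0.0323]
[-0.0399  0.0324]
[0.1327 0.0327]
```

Run:
```python
from h import *
g=(.0452,-.016,.127)
pick(g,-.025)
if .045<get_obs()["gripper_width"]<.053:
    lift_turn(g,.044,.032)
pic("wrist","w7.png");pic("scene","s7.png")
a=cv2.imread('pics/s7.png')[80:275,130:345];cv2.imwrite('pics/s7c.png',cv2.resize(a,None,fx=2.8,fy=2.8))
```

```text
pre t 18.38 S [ 0.0438 -0.085   0.2351] F [ 0.22 -0.51  0.51] w 0.0658
at t 20.16 S [ 0.0454 -0.0152  0.1257] F [ 1.07 -0.06 -0.34] w 0.0658
grip t 20.45 S [ 0.0455 -0.0153  0.1258] F [ 0.22 -2.52  3.88] w 0.0486
lift t 21.96 S [ 0.045  -0.0149  0.193 ] F [-1.34 -0.37 -0.1 ] w 0.0485
turned t 24.92 S [0.0442 0.0298 0.2061] F [ 0.34  0.01 -1.8 ] w 0.0486
```

View pics/s7c.png

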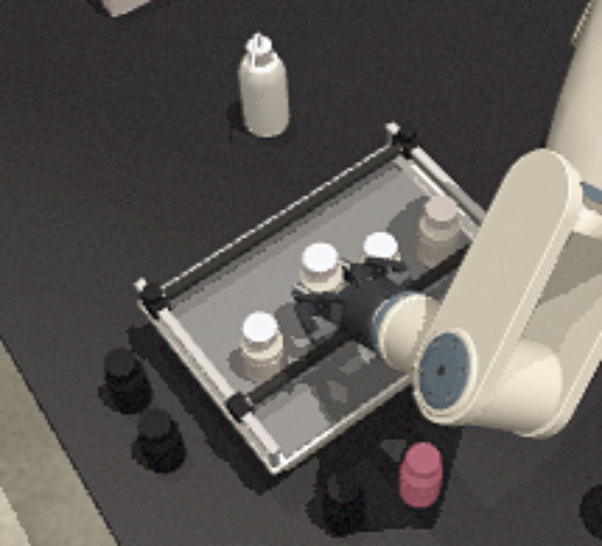

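View pics/w7.png

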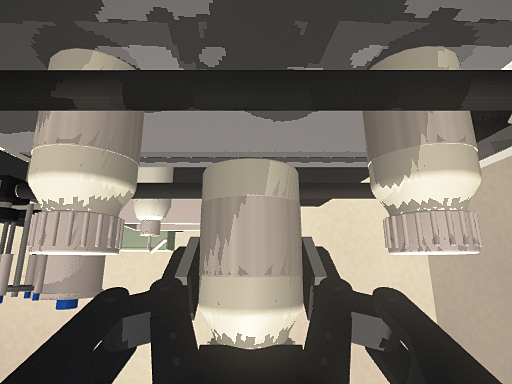

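Run:
```python
from h import *
place(.044,.032)
pic("wrist","w8.png")
release(.044,.032)
B=A-np.pi/2
bot.servo_line(W((.044,.14,.32)),ori(B,1,YAW),.15)
bot.reach(W((0,.045,.40)),ori(0,1))
d=pic("wrist","w9.png");np.savez("w9.npz",**d);st("v")
pic("scene","s9.png")
a=cv2.imread('pics/s9.png')[80:275,130:345];cv2.imwrite('pics/s9c.png',cv2.resize(a,None,fx=2.8,fy=2.8))
```

```text
low t 26.67 S [0.0441 0.0303 0.1541] F [-0.14 -0.03 -1.44] w 0.0483
0.154 0.47; 0.153 0.41; 0.152 0.29; 0.151 0.66; 0.15 -0.23; 0.149 3.9; contact t 28.17 S [0.0441 0.0303 0.1483] F [-0.73 -0.13  2.46] w 0.0489
open t 28.53 S [0.044  0.0303 0.1478] F [-0.13  0.61  0.05] w 0.066
out t 29.68 S [0.0437 0.1304 0.2133] F [-0.01  0.97 -0.37] w 0.066
v t 31.41 S [-0.0007  0.0457  0.3975] F [ 0.28  0.47 -0.84] w 0.066
```

View pics/s9c.png

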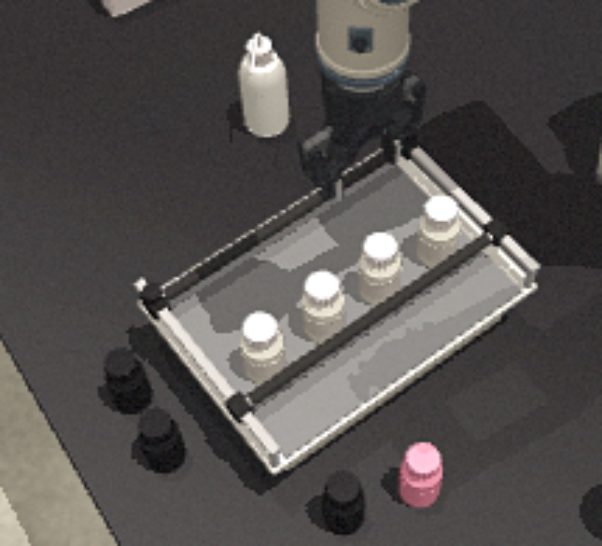

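View pics/w9.png

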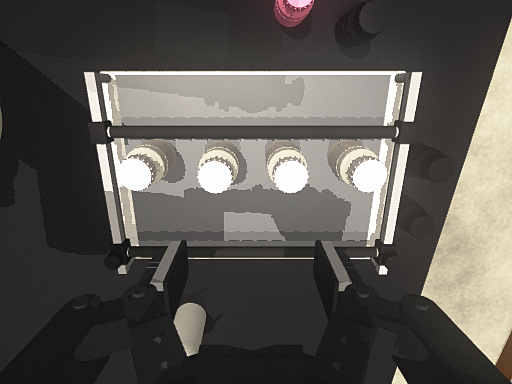

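```bash
cat >> h.py <<'E'
T=np.radians(20); QT=ori(T,1)
def PT(ty,tz=.122,x=0.): return W((x,ty-.017*np.sin(T),tz+.017*np.cos(T)))
def by(ty): return ty+.0155   # bar axis y expected when touching
def fy(): return float(SR().T[1]@np.array(get_obs()["wrist_force"]))
E
python3 - <<'E'
from h import *
for t in (-.15,-.0115): print(kinematics.solve_ik(PT(t),QT).round(2))
hand.move_gripper(0.0,40)
bot.reach(PT(-.155,.24),QT)
bot.servo_line(PT(-.155),QT,.08);st("down")
bot.dwell(.2)
f0=fy();ty=-.155
while ty<-.110:
    ty+=.003; bot.servo_line(PT(ty),QT,.03); f=fy()-f0
    print(round(ty,4),round(f,2),end="; ")
    if f<-2: break
pic("scene","s10.png");d=pic("wrist","w10.png");st("")
a=cv2.imread('pics/s10.png')[80:275,130:345];cv2.imwrite('pics/s10c.png',cv2.resize(a,None,fx=2.8,fy=2.8))
E
```

```text
[-0.5   0.54  1.65  0.32  1.17 -0.74]
[-0.31  0.46  1.8   0.37  1.05 -0.61]
down t 34.71 S [ 0.0003 -0.161   0.1385] F [ 0.05 -0.55 -0.78] w -0.0002
-0.152 0.74; -0.149 0.9; -0.146 0.43; -0.143 -0.16; -0.14 -0.3; -0.137 0.44; -0.134 0.05; -0.131 0.55; -0.128 0.69; -0.125 1.63; -0.122 0.36; -0.119 -0.89; -0.116 -0.53; -0.113 -0.42; -0.11 -0.96;  t 38.76 S [-0.     -0.1155  0.138 ] F [-0.02 -0.38  0.59] w 0.0002
```

View pics/s10c.png

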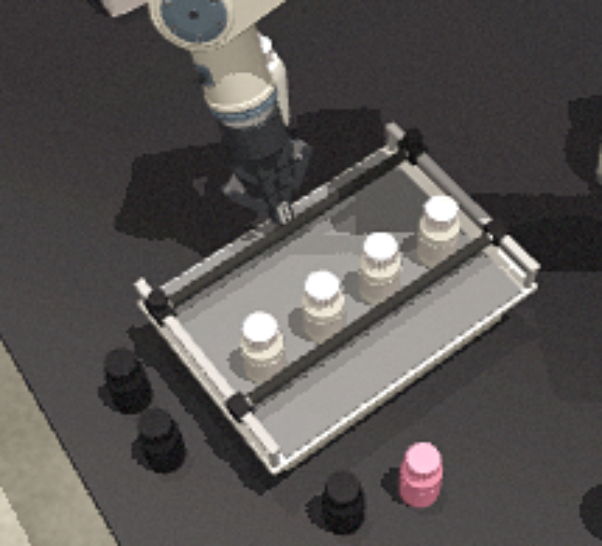

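View pics/w10.png

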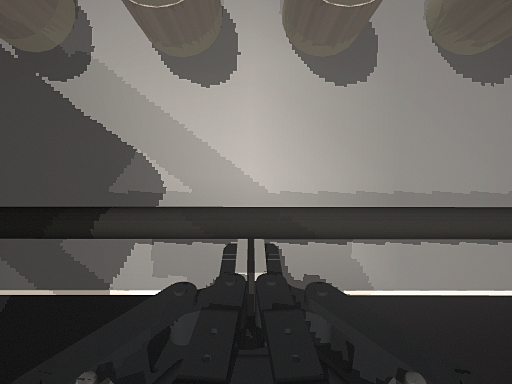

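Run:
```python
from h import *
d=vision.read_camera("wrist");print("bar",S(ray(d,250,222.5,.135)).round(4))
bot.servo_line(PT(-.030),QT,.04)
pic("scene","s11.png");d=pic("wrist","w11.png");np.savez("w11.npz",**d);st("")
a=cv2.imread('pics/s11.png')[80:275,130:345];cv2.imwrite('pics/s11c.png',cv2.resize(a,None,fx=2.8,fy=2.8))
```

```text
bar [-0.0007 -0.0953  0.135 ]
 t 41.06 S [ 0.     -0.0358  0.138 ] F [-0.13 -1.78 -0.96] w -0.0001
```

View pics/s11c.png

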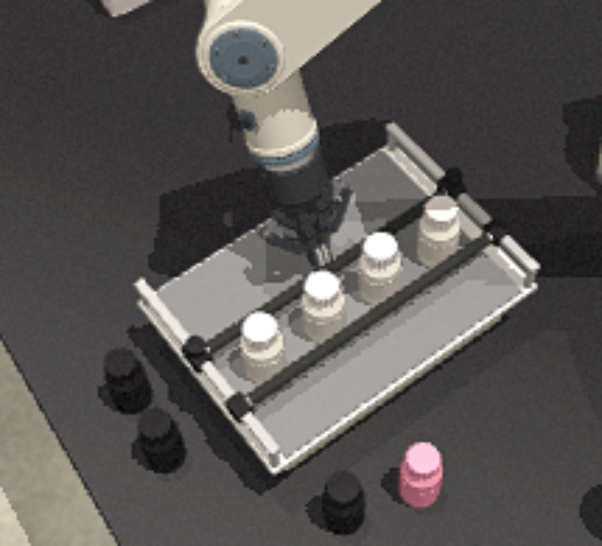

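View pics/w11.png

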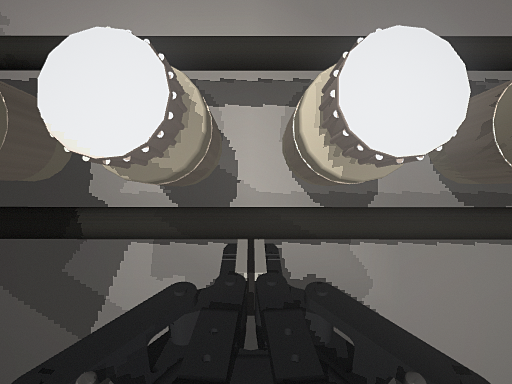

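Run:
```python
from h import *
ty=-.018;bot.servo_line(PT(ty),QT,.02);fs=[]
while ty<-.0035:
    ty+=.0007; bot.servo_line(PT(ty),QT,.01)
    f=fy(); fs.append(f);print(round(ty,4),round(f,2),end="; ")
    if f<-11: break
pic("scene","s12.png");d=pic("wrist","w12.png");np.savez("w12.npz",**d);st("")
a=cv2.imread('pics/s12.png')[80:275,130:345];cv2.imwrite('pics/s12c.png',cv2.resize(a,None,fx=2.8,fy=2.8))
g=cv2.cvtColor(d["frame"],cv2.COLOR_RGB2GRAY)
print(g[200:245,40],g[0:80,260])
```

```text
-0.0173 -2.82; -0.0166 -3.53; -0.0159 -5.27; -0.0152 -5.09; -0.0145 -5.29; -0.0138 -5.85; -0.0131 -6.68; -0.0124 -5.3; -0.0117 -5.92; -0.011 -5.84; -0.0103 -4.94; -0.0096 -5.99; -0.0089 -8.49; -0.0082 -10.83; -0.0075 -13.43;  t 45.66 S [ 1.00e-04 -1.53e-02  1.38e-01] F [ -2.16 -13.42  -0.49] w 0.0001
[80 80 81 74 57 60 61 35 12 17 15 15 15 20 19 19 20 19 22 23 17 17 21 21
 19 20 18 19 18 20 18 17 19 20 20 19 19 14 13 28 64 59 59 59 57] [158 124 128 129 130 131 131 130 131 132 132 133 131 130 134 132 135 134
 133 134 133 134 136 136 135 135 136 136 136 138 137 139 138 139 139 139
 139 139 141 140 140 140 141 142 143 142 142 141 143 143 143 143 144 145
 146 144 146 146 147 146 145 146 147 146 147 148 149 148 149 149 146 148
 149 151 150 153 124  31  45  50]
```

View pics/s12c.png

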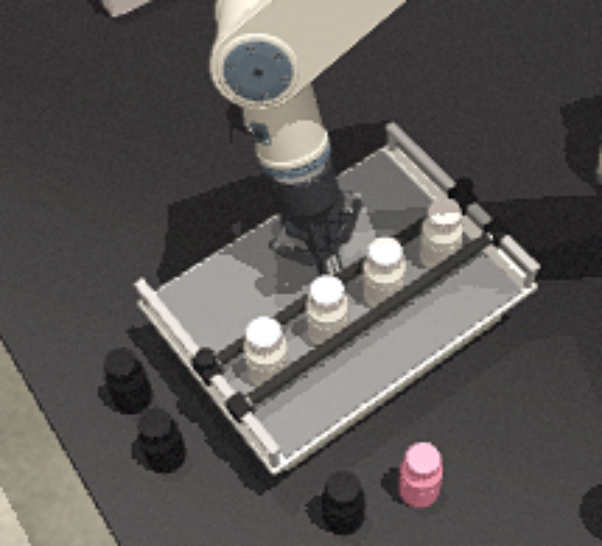

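View pics/w12.png

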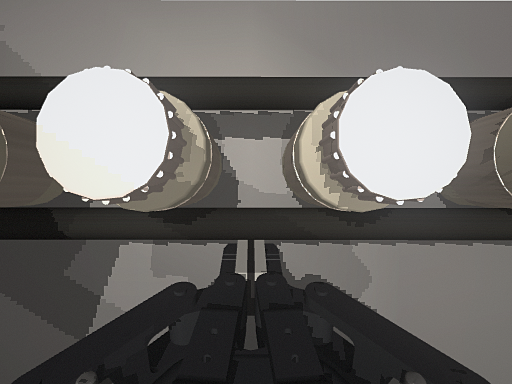

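Run:
```python
from h import *
d=dict(np.load('w12.npz'))
p=S(ray(d,255,92.5,.135));q=S(ray(d,255,223,.135));print(p.round(4),q.round(4),p[1]-q[1])
bot.servo_line(PT(-.05),QT,.08)
bot.servo_line(PT(-.10,.26),QT,.15)
bot.reach(W((0,.045,.40)),ori(0,1)); bot.dwell(.3)
d=pic("wrist","w13.png");st("");pic("scene","s13.png");np.savez("w13.npz",**d)
a=cv2.imread('pics/s13.png')[80:275,130:345];cv2.imwrite('pics/s13c.png',cv2.resize(a,None,fx=2.8,fy=2.8))
```

```text
[0.0018 0.0704 0.135 ] [0.002  0.0046 0.135 ] 0.06574875173431578
 t 48.62 S [-1.000e-04  4.400e-02  3.991e-01] F [0.57 0.55 0.18] w -0.0002
```

View pics/s13c.png

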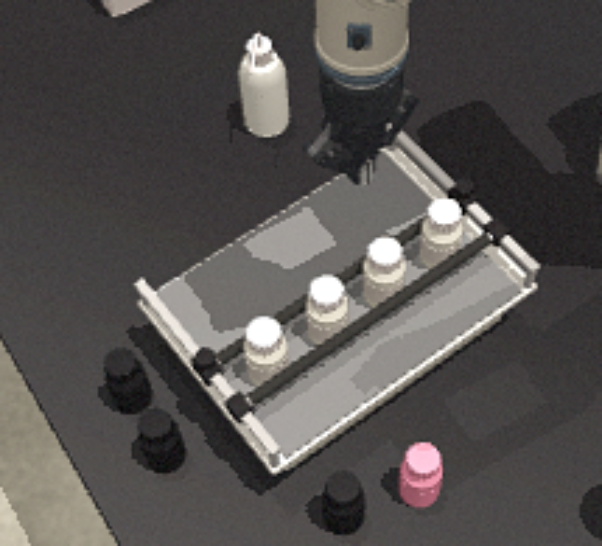

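View pics/w13.png

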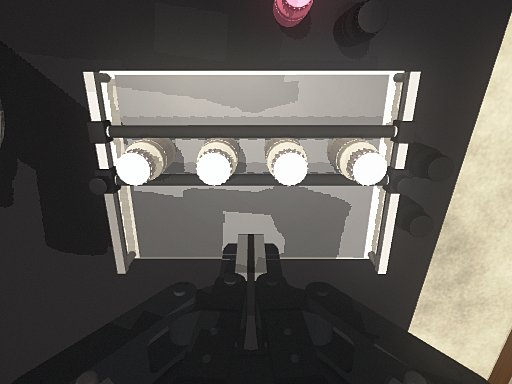

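All four bottles stand between the bars, whose axes are 65.7 mm apart where a snug fit needs 66 mm. The arm is clear, so I'll hand the job in.

```bash
python3 -c "
from workcell import hand_in,get_obs
print(hand_in(),get_obs()['time_s'])"
```

```text
the job is handed in; nothing more can be done
the job is handed in; nothing more can be done
```

I stood both tipped bottles (the two middle places) back up in their gaps. Each was lowered in 1 mm steps until the wrist felt the mat, then released. I then pushed the clamp bar against the row with the closed fingers and handed the job in at about 49 s of the 72 s allowed.

**Last checks:**
- **Clamp bar:** the push force stayed at about 5–6 N while the row slid, then rose to 13 N at the stop. The two bar axes measured 65.7 mm apart, where bottles touching both bars give 66 mm, so the clamp stands at about 0.124–0.125.
- **Bottles:** after the arm backed off, the pictures show all four upright and held between the bars. Pushing the bar moved the two bottles that were already standing the last few millimetres to the fixed bar, as intended.
- **Other things on the bench:** the wash bottle and the pink and black look-alikes are unmoved in the last pictures. I steered clear of the beaker and tip box but did not check them again at the end.

**Disagreements:** the first bottle's cap measured up to 4 mm along the row from its nominal place. About 2 mm of that is a shift seen in all the caps in that view. No check failed.

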